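# Push a cast cover home into the inspection corner

## Task

Push the single aluminium valve cover that lies beside the steel locating stop across the mat with the fingertips until it sits square in the corner of that L-shaped stop, one long side flush against the long bar and one end against the short bar, ready for inspection. Only push it: do not grip it, put the fingers around its filler neck, lift it or tip it. Leave the plug gauge, cap, bracket and scraper where they are, and finish with the hand clear.

Things in the scene. Friction and masses are not known exactly. Their poses are not given: they have to be found in the camera images.
- cover: Loose die-cast aluminium valve cover, 0.3 to 0.65 kg, footprint 90 mm (its x) by 160 mm (its y). Flange of the full footprint up to 14 mm height, then upright walls 3 mm farther in up to 42 mm, crown (78 x 146 mm) up to 49 mm with ribs to 52 mm. A round filler neck (32 mm diameter, top at 62 mm) stands on it off-centre. Origin: centre of the underside, z up. Either end may meet the short bar.
- neck (a point): Point on the axis of the cover's filler neck, at mid height of the neck: 40 mm from the cover's origin along the cover's +y, 56 mm above the underside.
- stop: Fixed L-shaped steel stop, bars 28 mm high, 14 mm thick. Origin: inner corner at surface height. Long bar: inner face at x = 0, bar on the +x side (away from the robot), y from -250 to 14 mm. Short bar: inner face at y = 0, bar on the +y side (left seen from the robot), from the corner 85 mm along -x. Cover fully home: centre at x = -45, y = -80 mm here, sides parallel to the bars.
- plug_gauge: Bystander: standing steel plug gauge, 32 mm diameter foot, 100 mm high, left of the short bar. Origin: centre of its underside.
- cap: Bystander: grey plastic filler cap lying on the mat, 44 mm diameter, 24 mm high with its grip bar, on the robot's side of the corner. Origin: centre of its underside.
- bracket: Bystander: small aluminium angle bracket, foot 40 x 60 mm, 45 mm high, to the right of the stop. Origin: centre of its underside.
- scraper: Bystander: deburring scraper with wooden handle, 170 mm long, 26 mm thick at the handle, lying behind the long bar. Origin: about the middle of its length, on the underside.
Not all that is in view belongs to the job. What is meant by the cover is not red, and is the smaller of those in its own colour.

How it is judged:
At the end, for the whole second after the job is handed in: The cover lies flat and still in the corner: its centre within 3 mm of the home position both ways (x -45, y -80 mm in the stop's frame), parallel to the bars within 0.035 rad (2 degrees), and each bystander within 20 mm of where it started (x of cover in the frame of stop between -0.048 and -0.042 m and y of cover in the frame of stop between -0.083 and -0.077 m and angle between the y axis of cover and the y axis of stop, either way round below 0.035 rad and angle between cover's own z axis and vertical below 0.05 rad and height (world z) of cover below 0.004 m and linear speed of cover below 0.01 m/s and distance of each of plug_gauge, cap, bracket, scraper from where it was at the start of the episode below 0.02 m); the robot touches nothing.
It fails at once if the cover was lifted or tipped (height (world z) of cover above 0.015 m or angle between cover's own z axis and vertical above 0.2 rad).
It fails at once if the fingers were put around the filler neck (horizontal distance between the grasp point and neck below 0.014 m and height (world z) of the grasp point below 0.078 m).
It fails at once if the cover was gripped across its top (x of the grasp point in the frame of cover between -0.03 and 0.03 m and y of the grasp point in the frame of cover between -0.065 and 0.065 m and z of the grasp point in the frame of cover below 0.064 m).
It fails at once if a bystander (plug gauge, cap, bracket or scraper) was moved more than 20 mm (distance of any of plug_gauge, cap, bracket, scraper from where it was at the start of the episode above 0.02 m).
It also fails if it takes over 48 s, if anything falls off the work surface, if the arm or the gripper's body presses on something with over 40 N, if the wrist force passes 120 N, or if a joint passes its speed limit or range.

## Robot

A 7-joint arm with a two-finger parallel gripper is mounted at the origin on the work surface. World frame = base frame: x ahead of the robot, y to its left, z up, the work surface at z = 0. Lengths are in m, angles in rad, forces in N, time in s.
With the tool pointing down it reaches from about 0.4 to 0.85 m from the base axis. Payload 10.4 kg.
Tool frame: the origin (TCP) lies between the finger pads; the fingertips stand 17 mm ahead of it and the grasp point (between the pads) lies 2 mm behind it; z points along the fingers, y is the line along which they close (so a half turn about z gives the same grasp; the last joint's range is limited). The gripper opens to 85 mm and grips with 20 to 120 N. Pads are 22 mm wide; open, the fingers measure 114 mm over their backs; the gripper's body (76 mm by 85 mm) begins 54 mm behind the grasp point. The pads swing forward as they close: fully open they stand 13 mm farther back than shut.
Start: joints at [-0.023, 0.332, -0.065, 1.46, 0.022, 1.35, -0.088], TCP at [0.625, 0, 0.248] pointing down, gripper open.
Joint ranges: [-2.6, 2.6], [-0.5, 2.12], [-1.47, 1.34], [0.16, 2.42], [-1.27, 4.41], [0.06, 2.06], [-2.6, 2.6]. Speed limits (rad/s): [2.22, 2.22, 2.79, 2.79, 3.14, 3.14, 3.14].

## Interface

Orientations are given as a unit quaternion [x, y, z, w].
In Python, from workcell import readout, imaging, manip gives the robot as it stands. The module is installed in compiled form; this text tells all that it offers.
- The arm moves only by the shell command python3 -m crank 'ROWS' [OPENING] [FORCE]. ROWS is JSON, a list of rows, each a list of 4 numbers: the shift along the tool's x, y, z as a fraction of full scale, then the turn about the tool's z as a fraction of full scale. In form: [[x, y, z, yaw], ...]. A call has 1 to 5 rows; each row is the pose to reach, as a shift and turn from the pose commanded when the call began, along the tool's axes at that moment; what a row does not reach only later rows make up. Full scale, the value 1, is 400 mm for a shift and 60 degrees for a turn. A row lasts 1/12 s, in which the tool goes at most 41.7 mm and 7.16 degrees, less where a joint would pass 70% of its speed; a pose out of reach is approached as far as the arm can. A call with a number of a shift or a turn outside -1 to 1 is refused whole. A call with a gripper value outside its range is refused whole. OPENING is the gripper command: -1 is shut, 1 is fully open, values between are in proportion, set as the call begins (- or left out, the last holds). The fingers move at their own pace and stop on an object; FORCE is the grip in N (left out, the last holds). Time passes only in rows, so rows that repeat a pose let the fingers close. It gives the time, the measured TCP pose, the force, the opening and the grip force at its end, in the units of the state.
- readout.get_obs(): the state, without advancing time (a new reading comes with each control period).
- imaging.camera(name): name is "scene" or "side" or "wrist"; returns a dict with "color" (384x512x3 uint8, red, green, blue), "fx", "fy", "cx", "cy" (pixels), "rvec" (rotation vector, rad) and "tvec" (3), from world to camera coordinates, as OpenCV has them. Camera axes: x right, y down, z forward; pixel columns grow to the right and rows downward; lengths in m; the calibration is good to about 2 mm. A picture is of the moment at which its call begins. There is no depth.
- manip.hand_in(): hands the job in; it is judged then, once.
The state is a dict: "clock": time; "joint_pos": joint angles; "joint_velocities": joint speeds; "tau": joint torques, N m; "position": TCP position; "ee_rot": TCP orientation; "ft_force": force on the tool from outside, world axes, zero at the start; "torque": the same for the moment, N m; "grip_width": opening from 0.0 (shut) to 1.0 (fully open); "grasp_force": force on a finger pad.
Only numpy, scipy, OpenCV 4.12 (cv2) and the standard library are available. Lean on these libraries where they do the work, as an engineer would, in place of code of your own. Each camera call takes 0.05 s, during which the arm holds its last target. There are 200 camera calls.

## Working session

There is one attempt and no reset: what is moved stays moved. The work goes in short steps, Python scripts to look and compute and a shell command to move; the robot and the scene stay as the last step left them, time stands still between calls to the robot, and variables do not carry over. Pictures are saved under pics/ and viewed, at most 10 in all, crops included, and the job is handed in when it is done.

```bash
mkdir -p pics; python3 - <<'E'
from workcell import readout, imaging
import cv2,pickle
d={}
for n in("scene","side","wrist"):
    d[n]=imaging.camera(n); cv2.imwrite(f"pics/{n}0.png",d[n]["color"][:,:,::-1])
    print(n,d[n]["fx"],d[n]["cx"],d[n]["cy"],d[n]["rvec"],d[n]["tvec"])
pickle.dump(d,open("c0.pkl","wb"))
print(readout.get_obs())
import numpy as np
cv2.imwrite("pics/both0.png",np.hstack([cv2.resize(d[n]["color"],(512,384)) for n in("scene",)])[:,:,::-1])
E
```

```text
scene 492.1106408101796 261.43379592195294 189.60776528646906 [ 0.9435446   2.49764199 -1.05850535] [ 0.43645234 -0.21155317  1.33669821]
side 388.80787980825954 256.7957480698736 185.47146366134717 [ 0.74174375 -2.68945582  0.98101847] [0.50057684 0.27282014 0.81143896]
wrist 296.19850016461976 251.49245182880622 189.01136005671387 [-2.83140362e+00 -1.98378209e-03  7.98582776e-04] [-0.62508232 -0.0413407   0.37892553]
{'clock': 0.15, 'joint_pos': array([-0.02258851,  0.33273723, -0.06469099,  1.46074523,  0.02158811,
        1.34989403, -0.08849668]), 'joint_velocities': array([-6.44126948e-04, -1.98932990e-03,  8.67880904e-04, -6.55462795e-04,
        1.25894535e-03,  1.89735346e-05, -3.53775594e-03]), 'tau': array([ 1.13752249e-03, -6.25829744e+01,  4.95374459e-02, -3.91853535e+01,
        1.63436425e-02,  7.44175835e-03, -2.63868424e-05]), 'position': array([ 6.24736401e-01, -7.76860082e-06,  2.47693598e-01]), 'ee_rot': array([ 7.07107543e-01,  7.07105810e-01, -3.98183617e-04, -3.71525516e-04]), 'ft_force': array([-0.39477028,  0.46872699,  0.20670364]), 'torque': array([-0.02111837,  0.02976858,  0.03911769]), 'grasp_force': 0.0, 'grip_width': 0.9978522951871182}
```

View pics/scene0.png

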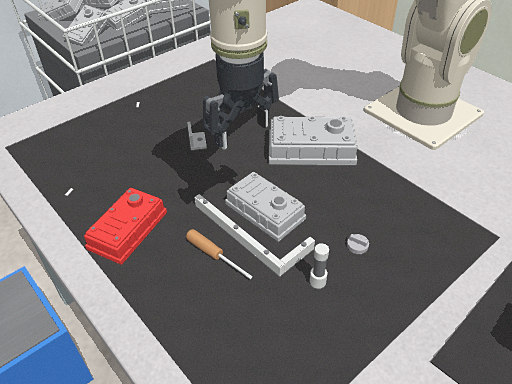

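View pics/side0.png

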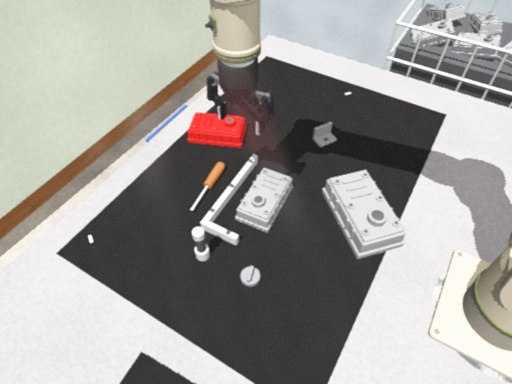

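Scene picture: silver small cover at (265,203) beside the stop, large silver cover at (313,138), red cover at (125,225). The L stop runs (198,200) → (283,265) → (312,243), with the gauge at (319,268), cap at (358,243), bracket at (197,137) and scraper at (220,253).
Candidates: red (125,225), big silver (313,138) and small silver (265,203). I choose the small silver one and will check it in a crop.

```bash
python3 - <<'E'
import cv2,pickle
d=pickle.load(open("c0.pkl","rb"))
a=d["scene"]["color"][160:290,180:340]; cv2.imwrite("pics/cs.png",cv2.resize(a,None,fx=4.5,fy=4.5,interpolation=cv2.INTER_CUBIC)[:,:,::-1])
a=d["side"]["color"][145:270,180:310]; cv2.imwrite("pics/cd.png",cv2.resize(a,None,fx=4.5,fy=4.5,interpolation=cv2.INTER_CUBIC)[:,:,::-1])
E
```

```text
(no output)
```

View pics/cs.png

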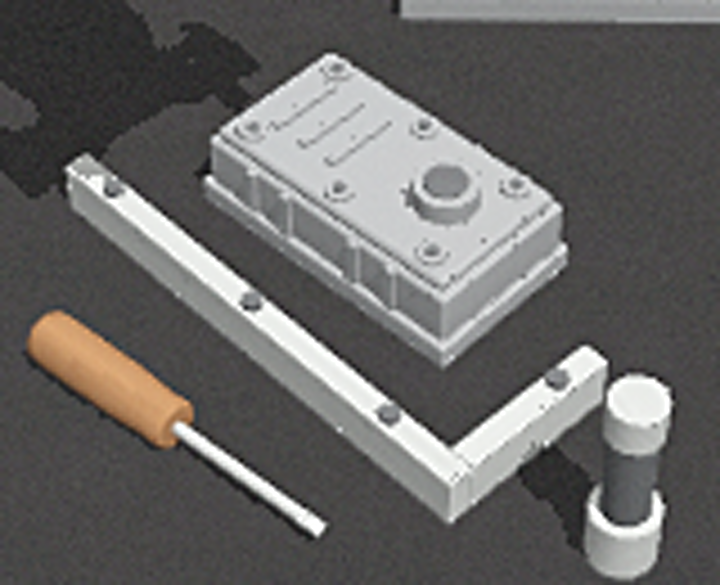

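View pics/cd.png

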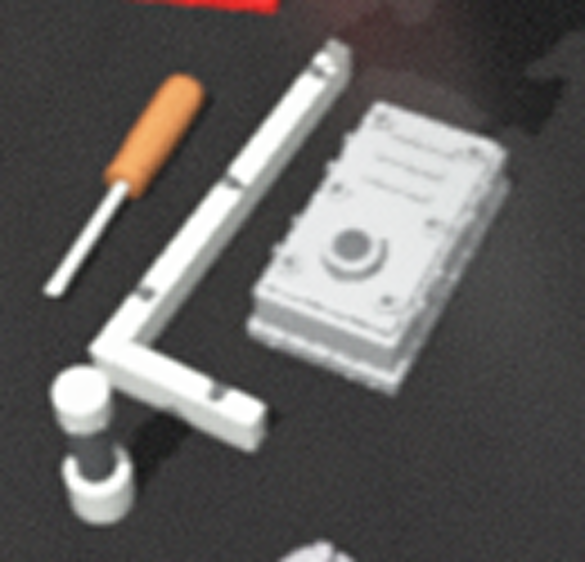

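The crops confirm it: a single small silver cover whose neck end points to the short bar. It lies nearly parallel to the long bar, with a gap to both bars. Scene-crop pixels: cover front corner (445,366), right (567,260), left (206,190). Stop inner corner (455,452). Next I fit the poses.

```bash
cat >fit.py <<'E'
import cv2,numpy as np
from scipy.optimize import least_squares
def proj(c,P):
    K=np.array([[c["fx"],0,c["cx"]],[0,c["fy"],c["cy"]],[0,0,1.]])
    return cv2.projectPoints(np.asarray(P,float),np.array(c["rvec"]),np.array(c["tvec"]),K,None)[0][:,0]
def place(p,L):
    L=np.asarray(L,float);c,s=np.cos(p[2]),np.sin(p[2])
    return np.c_[p[0]+c*L[:,0]-s*L[:,1],p[1]+s*L[:,0]+c*L[:,1],L[:,2]]
def fit(obs,p0):
    """obs: list of (cam, local mm points, pixels)"""
    f=lambda p:np.concatenate([(proj(c,place(p,np.array(L)/1000))-px).ravel() for c,L,px in obs])
    r=least_squares(f,p0,loss="soft_l1",x_scale=[.01,.01,.05]); return r.x,f(r.x).reshape(-1,2)
def rel(st,cv):
    c,s=np.cos(st[2]),np.sin(st[2]);d=cv[:2]-st[:2]
    return np.array([c*d[0]+s*d[1],-s*d[0]+c*d[1]])*1000,np.degrees(cv[2]-st[2])
E
cat >m.py <<'E'
import pickle;from fit import *
d=pickle.load(open("c0.pkl","rb"));S,D=d["scene"],d["side"]
s=lambda a:np.array(a)/4.5+[180,160]-.4
t=lambda a:np.array(a)/4.5+[180,145]-.4
st,r=fit([(S,[[0,0,28],[0,-250,28],[14,14,28],[14,14,0],[-85,0,28],[-85,14,28]],s([[455,452],[98,158],[450,487],[450,522],[583,346],[607,362]])),
 (D,[[14,14,28],[-85,0,28],[-85,14,28],[-85,14,0],[0,-250,28]],t([[92,350],[267,405],[250,437],[250,452],[350,55]]))],[.7,.0,0])
print(st,np.degrees(st[2]));print(r.round(1).tolist())
cv,r=fit([(S,[[45,80,0],[45,80,14],[45,-80,14],[45,-80,0],[-45,80,14],[-45,80,0],[0,40,62]],s([[445,366],[443,347],[205,180],[207,195],[567,245],[567,263],[442,180]])),
 (D,[[45,80,0],[-45,80,0],[-45,-80,14],[0,40,62]],t([[248,335],[393,395],[508,185],[355,240]]))],[.6,0,0])
print(cv,np.degrees(cv[2]));print(r.round(1).tolist());print(rel(st,cv))
# bystanders
from scipy.optimize import fsolve
inv=lambda c,px,z:fsolve(lambda p:proj(c,[[p[0],p[1],z]])[0]-px,[.6,0])
print("cap",inv(S,[358,243],.015),inv(D,[250,275],.015)); print("gauge",inv(S,[319,285],0),inv(D,[202,257],0)); print("bracket",inv(S,[199,145],.01),inv(D,[326,140],.01))
print("big",inv(S,[357,163],0),inv(S,[268,162],0))
np.save("st.npy",st)
E
python3 m.py
```

```text
[0.64510758 0.12761585 0.03561926] 2.040833465334883
[[-0.9, -0.9], [-2.2, -1.7], [0.2, -0.3], [-0.1, 0.7], [0.7, -0.7], [0.6, -0.3], [-0.8, 0.8], [-1.1, 1.2], [-0.4, -1.5], [0.1, 1.6], [0.1, -0.9]]
[ 0.56434762 -0.00811202  0.08304014] 4.757849283991504
[[-1.0, 0.5], [-0.5, 0.3], [-1.0, -1.1], [-1.1, 0.0], [0.6, -0.4], [0.2, 0.0], [0.7, -0.1], [-0.1, 1.1], [0.4, 1.1], [0.7, -1.1], [-0.6, 1.7]]
(array([ -85.54224537, -132.76577031]), np.float64(2.717015818656621))
cap [0.49281402 0.194729  ] [0.48707034 0.18994334]
gauge [0.61603603 0.20664339] [0.61091148 0.20159217]
bracket [ 0.54432874 -0.27670176] [ 0.52374974 -0.29643724]
big [0.29334126 0.02220193] [ 0.4512858 -0.1231941]
```

```bash
python3 -m crank '[[0,-0.09,0,0.11],[-0.01,-0.18,0,0.22],[-0.02,-0.27,0,0.33],[-0.03,-0.35,0,0.44],[-0.03,-0.375,0,0.5]]' 0
python3 -m crank '[[0,0,0,0.11],[0,0,0,0.22],[0,0,0,0.33],[0,0,0,0.44],[0,0,0,0.5]]'
python3 -m crank '[[0,0,0,0.11],[0,0,0,0.22],[0,0,0,0.33],[0,0,0,0.44],[0,0,0,0.467]]'
python3 -m crank '[[0,0,0.1,0],[0,0,0.2,0],[0,0,0.3,0],[0,0,0.4,0],[0,0,0.4,0]]'
```

```text
clock: 0.57
position: [0.4715, -0.013, 0.2482]
ee_rot: [0.868, 0.497, -0.001, -0.0]
ft_force: [1.0, -0.1, 0.3]
grip_width: 0.502
grasp_force: 0.0
clock: 0.98
position: [0.4748, -0.012, 0.2482]
ee_rot: [0.967, 0.256, -0.0, -0.0]
ft_force: [0.0, -0.5, -1.2]
grip_width: 0.502
grasp_force: 0.0
clock: 1.4
position: [0.4748, -0.012, 0.2481]
ee_rot: [1.0, 0.014, -0.0, -0.0]
ft_force: [-0.5, 0.6, 0.9]
grip_width: 0.5
grasp_force: 0.0
clock: 1.82
position: [0.4701, -0.0122, 0.0817]
ee_rot: [1.0, 0.017, -0.006, 0.0]
ft_force: [-1.3, -0.4, 0.9]
grip_width: 0.498
grasp_force: 0.0
```

```bash
python3 -m crank '[[0,0,0.05,0],[0,0,0.1,0],[0,0,0.14,0],[0,0,0.16,0],[0,0,0.17,0]]'
python3 -m crank '[[0,0,0,0],[0,0,0,0]]'
python3 - <<'E'
from workcell import imaging
import cv2,numpy as np
a=imaging.camera("side")["color"][130:280,170:370];cv2.imwrite("pics/a1.png",cv2.resize(a,None,fx=3.5,fy=3.5,interpolation=2)[:,:,::-1])
E
```

```text
clock: 2.23
position: [0.4753, -0.012, 0.0208]
ee_rot: [1.0, 0.017, -0.0, -0.0]
ft_force: [-0.3, -0.3, -0.4]
grip_width: 0.502
grasp_force: 0.0
clock: 2.4
position: [0.4759, -0.012, 0.0216]
ee_rot: [1.0, 0.017, 0.001, -0.0]
ft_force: [0.4, -0.3, 0.0]
grip_width: 0.504
grasp_force: 0.0
```

View pics/a1.png

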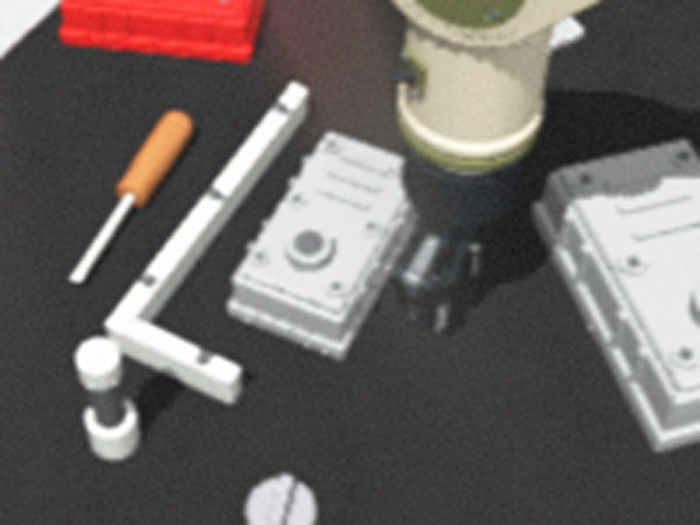

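The hand is down on the robot's side of the cover, with tips at about (440,325) in the crop, between the two silver covers. Pushing +x.

```bash
python3 -m crank '[[0.02,0,0,0],[0.04,0,0,0],[0.06,0,0,0],[0.07,0,0,0],[0.08,0,0,0]]'
python3 -m crank '[[0.01,0,0,0],[0.02,0,0,0],[0.03,0,0,0],[0.04,0,0,0],[0.05,0,0,0]]'
python3 -m crank '[[0.01,0,0,0],[0.02,0,0,0],[0.03,0,0,0],[0.035,0,0,0],[0.04,0,0,0]]'
```

```text
clock: 2.87
position: [0.5079, -0.0108, 0.0204]
ee_rot: [1.0, 0.017, 0.0, -0.0]
ft_force: [-0.6, -0.1, -0.5]
grip_width: 0.499
grasp_force: 0.0
clock: 3.28
position: [0.5272, -0.0103, 0.0201]
ee_rot: [1.0, 0.017, -0.0, 0.0]
ft_force: [-1.6, -0.6, -1.6]
grip_width: 0.502
grasp_force: 0.9
clock: 3.7
position: [0.5432, -0.0097, 0.0203]
ee_rot: [1.0, 0.017, -0.0, 0.0]
ft_force: [-2.9, -0.4, 0.8]
grip_width: 0.5
grasp_force: 1.5
```

```bash
python3 -m crank '[[0.003,0,0,0],[0.006,0,0,0],[0.009,0,0,0],[0.012,0,0,0],[0.012,0,0,0]]'
python3 -m crank '[[0.002,0,0,0],[0.004,0,0,0],[0.006,0,0,0],[0.006,0,0,0]]'
```

```text
clock: 4.12
position: [0.5481, -0.0095, 0.0204]
ee_rot: [1.0, 0.017, 0.0, -0.0]
ft_force: [-0.2, -0.1, -0.7]
grip_width: 0.503
grasp_force: 0.5
clock: 4.45
position: [0.5499, -0.0094, 0.0203]
ee_rot: [1.0, 0.017, -0.0, 0.0]
ft_force: [-5.0, -0.2, 2.4]
grip_width: 0.5
grasp_force: 2.3
```

```bash
python3 -m crank '[[0.002,0,0,0],[0.004,0,0,0],[0.005,0,0,0],[0.005,0,0,0]]'
python3 -m crank '[[0.002,0,0,0],[0.004,0,0,0],[0.005,0,0,0],[0.005,0,0,0]]'
```

```text
clock: 4.78
position: [0.5501, -0.0095, 0.0201]
ee_rot: [1.0, 0.017, -0.002, 0.0]
ft_force: [-13.2, -0.2, 10.1]
grip_width: 0.498
grasp_force: 6.8
clock: 5.12
position: [0.5504, -0.0096, 0.0198]
ee_rot: [1.0, 0.017, -0.004, 0.0]
ft_force: [-20.9, -1.2, 16.2]
grip_width: 0.496
grasp_force: 10.9
```

```bash
python3 -m crank '[[-0.04,0,0,0],[-0.08,0,0,0],[-0.11,0,0,0],[-0.11,0,-0.08,0],[-0.11,0,-0.16,0]]'
python3 -m crank '[[0,0,-0.08,-0.1],[0,0.05,-0.09,-0.2],[0.05,0.12,-0.09,-0.3],[0.1,0.18,-0.09,-0.4],[0.16,0.24,-0.09,-0.5]]'
python3 -m crank '[[0,0,0,-0.1],[0,0,0,-0.2],[0,0,0,-0.3],[0,0,0,-0.4],[0,0,0,-0.5]]'
python3 -m crank '[[0,0,0,-0.1],[0,0,0,-0.2],[0,0,0,-0.3],[0,0,0,-0.4],[0,0,0,-0.5]]'
python3 -m crank '[[0,0,0,0],[0,0,0,0]]'
```

```text
clock: 5.53
position: [0.5089, -0.0108, 0.0841]
ee_rot: [1.0, 0.017, -0.001, 0.0]
ft_force: [1.1, -0.9, 1.2]
grip_width: 0.501
grasp_force: 0.0
clock: 5.95
position: [0.5788, -0.106, 0.1214]
ee_rot: [0.961, 0.278, 0.001, 0.001]
ft_force: [0.4, -0.0, 0.6]
grip_width: 0.502
grasp_force: 0.0
clock: 6.37
position: [0.5783, -0.1046, 0.1207]
ee_rot: [0.856, 0.517, 0.001, 0.001]
ft_force: [-0.7, -0.2, -0.6]
grip_width: 0.5
grasp_force: 0.0
clock: 6.78
position: [0.5783, -0.1046, 0.1208]
ee_rot: [0.693, 0.721, 0.001, 0.001]
ft_force: [0.5, 0.2, -0.3]
grip_width: 0.502
grasp_force: 0.0
clock: 6.95
position: [0.578, -0.1046, 0.1206]
ee_rot: [0.696, 0.718, 0.0, 0.0]
ft_force: [-0.1, 0.3, 1.0]
grip_width: 0.501
grasp_force: 0.0
```

```bash
python3 -m crank '[[-0.066,0.075,0,0],[-0.066,0.075,0,0],[-0.066,0.075,0.08,0],[-0.066,0.075,0.16,0],[-0.066,0.075,0.2,0]]'
python3 -m crank '[[0,0,0.03,0],[0,0,0.05,0],[0,0,0.05,0]]'
python3 - <<'E'
from workcell import imaging
import cv2,pickle
d={n:imaging.camera(n) for n in("scene","side")};pickle.dump(d,open("c1.pkl","wb"))
a=d["scene"]["color"][150:290,170:340];cv2.imwrite("pics/a2.png",cv2.resize(a,None,fx=4,fy=4,interpolation=2)[:,:,::-1])
E
```

```text
clock: 7.37
position: [0.6071, -0.1298, 0.037]
ee_rot: [0.696, 0.718, -0.001, -0.001]
ft_force: [0.0, -0.4, -0.4]
grip_width: 0.499
grasp_force: 0.0
clock: 7.62
position: [0.608, -0.1297, 0.0192]
ee_rot: [0.695, 0.719, -0.0, -0.001]
ft_force: [-0.1, 0.6, 0.2]
grip_width: 0.5
grasp_force: 0.0
```

View pics/a2.png

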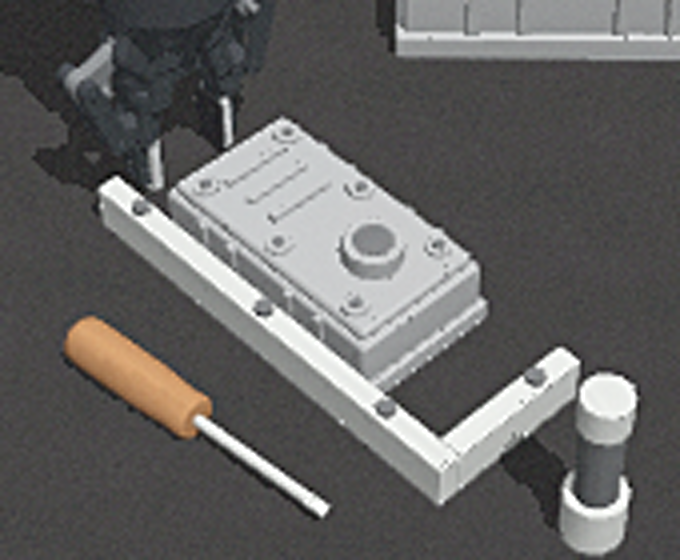

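The cover is flush along the long bar. The fingertips at (150,170) and (225,135) in the crop are behind its −y end, with about 50 mm left to the short bar. Pushing along the bar.

```bash
python3 -m crank '[[0.02,0,0,0],[0.04,0,0,0],[0.06,0,0,0],[0.07,0,0,0],[0.08,0,0,0]]'
python3 -m crank '[[0.012,0,0,0],[0.024,0,0,0],[0.036,0,0,0],[0.048,0,0,0],[0.06,0,0,0]]'
python3 -m crank '[[0.01,0,0,0],[0.02,0,0,0],[0.03,0,0,0],[0.04,0,0,0],[0.05,0,0,0]]'
python3 -m crank '[[0.002,0,0,0],[0.006,0,0,0],[0.01,0,0,0],[0.012,0,0,0],[0.012,0,0,0]]'
```

```text
clock: 8.13
position: [0.6076, -0.0978, 0.021]
ee_rot: [0.695, 0.719, -0.0, 0.001]
ft_force: [-1.1, -4.6, 2.7]
grip_width: 0.5
grasp_force: 2.5
clock: 8.55
position: [0.6067, -0.0754, 0.021]
ee_rot: [0.695, 0.719, -0.0, 0.001]
ft_force: [-0.3, -5.3, 3.7]
grip_width: 0.497
grasp_force: 2.8
clock: 8.97
position: [0.606, -0.0554, 0.021]
ee_rot: [0.695, 0.719, -0.0, 0.001]
ft_force: [-1.2, -5.4, 3.8]
grip_width: 0.504
grasp_force: 2.9
clock: 9.38
position: [0.6058, -0.0503, 0.0208]
ee_rot: [0.695, 0.719, -0.0, 0.001]
ft_force: [-0.9, -5.3, 4.0]
grip_width: 0.499
grasp_force: 2.4
```

```bash
for i in 1; do python3 -m crank '[[0.003,0,0,0],[0.006,0,0,0],[0.008,0,0,0],[0.008,0,0,0]]'; done
python3 -m crank '[[0.003,0,0,0],[0.006,0,0,0],[0.008,0,0,0],[0.008,0,0,0]]'
python3 -m crank '[[0.002,0,0,0],[0.004,0,0,0],[0.005,0,0,0],[0.005,0,0,0]]'
```

```text
clock: 9.72
position: [0.6057, -0.0471, 0.0207]
ee_rot: [0.695, 0.719, -0.0, 0.001]
ft_force: [-1.7, -5.6, 3.6]
grip_width: 0.497
grasp_force: 2.4
clock: 10.05
position: [0.6057, -0.0469, 0.0208]
ee_rot: [0.696, 0.718, -0.001, 0.002]
ft_force: [0.6, -14.0, 3.4]
grip_width: 0.501
grasp_force: 6.5
clock: 10.38
position: [0.6056, -0.0468, 0.0208]
ee_rot: [0.696, 0.718, -0.002, 0.003]
ft_force: [-0.3, -17.5, 3.7]
grip_width: 0.5
grasp_force: 9.0
```

Solid contact with the short bar. I back off and go round for a light seating press on the long side.

```bash
python3 -m crank '[[-0.04,0,0,0],[-0.08,0,0,0],[-0.1,0,0,0],[-0.1,0,-0.08,0],[-0.1,0,-0.16,0]]'
python3 -m crank '[[0,0,-0.08,0.1],[0,-0.05,-0.09,0.2],[0,-0.12,-0.09,0.3],[0,-0.18,-0.09,0.4],[0,-0.22,-0.09,0.5]]'
python3 -m crank '[[0,0,0,0.1],[0,0,0,0.2],[0,0,0,0.3],[0,0,0,0.4],[0,0,0,0.5]]'
python3 -m crank '[[0,0,0,0.1],[0,0,0,0.2],[0,0,0,0.3],[0,0,0,0.4],[0,0,0,0.5]]'
python3 -m crank '[[0,0,0,0],[0,0,0,0]]'
python3 - <<'E'
from workcell import imaging
import cv2,pickle
d={n:imaging.camera(n) for n in("scene","side")};pickle.dump(d,open("c2.pkl","wb"))
a=d["scene"]["color"][150:290,170:340];cv2.imwrite("pics/a3.png",cv2.resize(a,None,fx=4,fy=4,interpolation=2)[:,:,::-1])
E
```

```text
clock: 10.8
position: [0.605, -0.0807, 0.0831]
ee_rot: [0.695, 0.719, -0.001, -0.002]
ft_force: [1.0, 0.7, 0.9]
grip_width: 0.502
grasp_force: 0.0
clock: 11.22
position: [0.5167, -0.0832, 0.1202]
ee_rot: [0.859, 0.513, -0.0, -0.0]
ft_force: [-0.4, -0.1, -0.2]
grip_width: 0.501
grasp_force: 0.0
clock: 11.63
position: [0.5187, -0.0829, 0.1203]
ee_rot: [0.962, 0.273, 0.0, -0.0]
ft_force: [-0.6, 0.7, -0.2]
grip_width: 0.499
grasp_force: 0.0
clock: 12.05
position: [0.5187, -0.0829, 0.1202]
ee_rot: [1.0, 0.015, -0.0, -0.0]
ft_force: [0.2, 0.2, -0.3]
grip_width: 0.502
grasp_force: 0.0
clock: 12.22
position: [0.5187, -0.0831, 0.1202]
ee_rot: [1.0, 0.019, -0.0, -0.0]
ft_force: [0.2, 0.7, -0.1]
grip_width: 0.503
grasp_force: 0.0
```

View pics/a3.png

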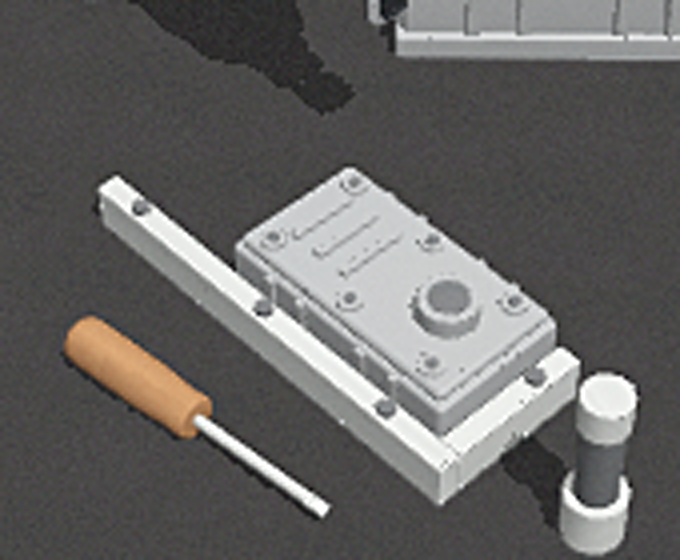

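The cover sits in the corner, with its end on the short bar near (500,390) and its side along the long bar. Now the seating press.

```bash
python3 -m crank '[[0,-0.08,0,0],[0,-0.16,0,0],[0,-0.24,0,0],[0,-0.3,0,0],[0.005,-0.315,0,0]]'
python3 -m crank '[[0,0,0.08,0],[0,0,0.16,0],[0,0,0.22,0],[0,0,0.25,0],[0,0,0.25,0]]'
python3 -m crank '[[0.015,0,0,0],[0.03,0,0,0],[0.045,0,0,0],[0.06,0,0,0],[0.06,0,0,0]]'
python3 -m crank '[[0.004,0,0,0],[0.008,0,0,0],[0.012,0,0,0],[0.014,0,0,0],[0.014,0,0,0]]'
```

```text
clock: 12.73
position: [0.5158, 0.0473, 0.1204]
ee_rot: [1.0, 0.021, 0.0, -0.001]
ft_force: [-0.1, 1.2, -0.2]
grip_width: 0.494
grasp_force: 0.0
clock: 13.15
position: [0.5147, 0.0417, 0.0179]
ee_rot: [1.0, 0.018, -0.002, 0.0]
ft_force: [-1.7, -0.6, 0.8]
grip_width: 0.496
grasp_force: 0.0
clock: 13.57
position: [0.5424, 0.0432, 0.0214]
ee_rot: [1.0, 0.017, 0.001, -0.0]
ft_force: [-0.7, 0.2, 0.5]
grip_width: 0.499
grasp_force: 0.0
clock: 13.98
position: [0.5461, 0.0433, 0.0204]
ee_rot: [1.0, 0.017, 0.0, -0.0]
ft_force: [-0.2, 0.5, 0.3]
grip_width: 0.5
grasp_force: 0.0
```

```bash
python3 -m crank '[[0.003,0,0,0],[0.006,0,0,0],[0.008,0,0,0],[0.008,0,0,0]]'
python3 -m crank '[[0.003,0,0,0],[0.006,0,0,0],[0.006,0,0,0],[0.006,0,0,0]]'
```

```text
clock: 14.32
position: [0.548, 0.0434, 0.0201]
ee_rot: [1.0, 0.017, -0.001, 0.0]
ft_force: [-6.2, -1.0, 4.4]
grip_width: 0.5
grasp_force: 3.0
clock: 14.65
position: [0.5482, 0.0435, 0.0196]
ee_rot: [1.0, 0.018, -0.004, 0.0]
ft_force: [-15.3, -0.8, 11.3]
grip_width: 0.502
grasp_force: 7.7
```

```bash
python3 -m crank '[[-0.03,0,0,0],[-0.07,0,0,0],[-0.11,0,0,0],[-0.11,0,-0.1,0],[-0.11,0,-0.2,0]]'
python3 -m crank '[[-0.05,0,-0.1,0],[-0.1,0,-0.2,0],[-0.1,0,-0.25,0],[-0.1,0,-0.25,0],[-0.1,0,-0.25,0]]'
python3 -m crank '[[0,0,0,0],[0,0,0,0]]'
python3 - <<'E'
from workcell import imaging
import cv2,pickle,numpy as np
d={n:imaging.camera(n) for n in("scene","side")};pickle.dump(d,open("c3.pkl","wb"))
f=lambda a:cv2.resize(a,None,fx=3.2,fy=3.2,interpolation=2)
a=np.hstack([f(d["scene"]["color"][150:290,180:305]),f(d["side"]["color"][150:290,180:305])]);cv2.imwrite("pics/a4.png",a[:,:,::-1])
o=pickle.load(open("c0.pkl","rb"));g=lambda c,x,y,w:np.abs(c["color"][y:y+w,x:x+w].astype(int)).mean()
for n,x,y in[("scene",338,228),("scene",300,240),("side",305,115),("side",192,165)]:
    print(n,x,y,np.abs(d[n]["color"][y:y+40,x:x+40].astype(int)-o[n]["color"][y:y+40,x:x+40]).mean())
E
```

```text
clock: 15.07
position: [0.505, 0.0417, 0.0995]
ee_rot: [1.0, 0.017, -0.003, 0.0]
ft_force: [1.6, 0.4, 0.7]
grip_width: 0.5
grasp_force: 0.0
clock: 15.48
position: [0.4685, 0.0407, 0.2019]
ee_rot: [1.0, 0.017, 0.002, -0.0]
ft_force: [-0.4, -0.0, -0.4]
grip_width: 0.5
grasp_force: 0.0
clock: 15.65
position: [0.4671, 0.0405, 0.199]
ee_rot: [1.0, 0.017, -0.001, 0.0]
ft_force: [-0.2, -0.2, -0.4]
grip_width: 0.502
grasp_force: 0.0
scene 338 228 2.857083333333333
scene 300 240 3.0597916666666665
side 305 115 47.13666666666666
side 192 165 7.542083333333333
```

View pics/a4.png

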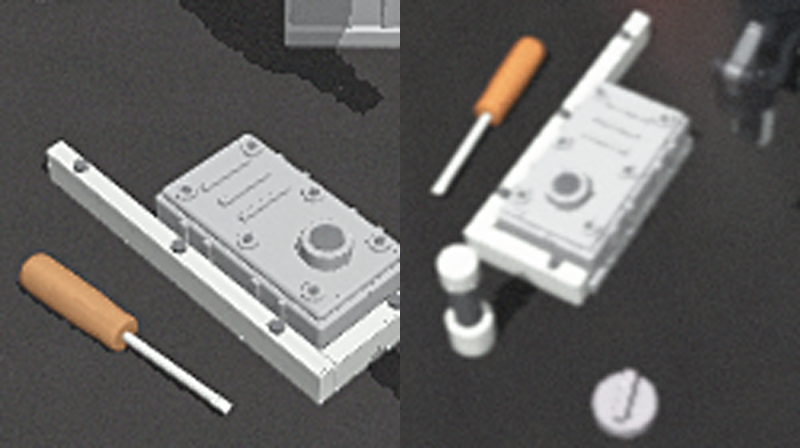

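```bash
python3 - <<'E'
import pickle,cv2,numpy as np
from fit import *
st=np.load("st.npy");b=pickle.load(open("c2.pkl","rb"));c=pickle.load(open("c3.pkl","rb"))
for n in("scene","side"):
    u,v=proj(c[n],place(st,[[-.045,-.04,.062]]))[0]; print(n,"home neck px",u,v)
    x,y=int(u)-25,int(v)-20
    g=[cv2.cvtColor(q[n]["color"][y:y+40,x:x+50],cv2.COLOR_RGB2GRAY).astype(np.float32) for q in(b,c)]
    print("shift",cv2.phaseCorrelate(*g,cv2.createHanningWindow((50,40),cv2.CV_32F)))
E
```

```text
scene home neck px 282.0663570058953 223.9647053133483
shift ((-0.04583868533367408, 0.04139640528595834), 0.9938572726249695)
side home neck px 231.32668281042555 208.3360682112097
shift ((0.052195969941291054, 0.10885969680422392), 0.968680285334587)
```

```bash
python3 -c "
from workcell import manip;print(manip.hand_in())"
```

```text
the job is handed in; nothing more can be done
None
```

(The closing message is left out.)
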